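# Feel for the plate reader's release notch and pop its lid

### The job

The lid of the white plate reader is shut, and its release plate lies in a notch somewhere in the grey front edge. With the fingers closed, touch the edge gently beside the blue dot, sweep the fingertips along the edge towards its other end until they find the notch, then press the plate inside it fully down so that the lid pops ajar, and draw back. Do not touch the lid, and leave the glassware and other things where they stand.

Things in the scene. Friction and masses are not known exactly. Their poses are not given: they have to be found in the camera images.
- reader: White plate reader, fixed, 260 deep (x) x 480 wide (y) mm, deck 75 mm above the bench. Origin on the bench under its centre; x from the front edge to the back, y along the edge towards the blue dot, z up. A flat grey edge bar, 34 mm wide, 96 to 130 mm in front of the origin, runs along the front, level with the deck; 240 mm show between two white cheeks that stand 4 mm higher.
- edge_start (a point): Point on the middle line of the grey edge's top (75 mm up), 20 mm from the cheek, beside the blue dot (18 mm across, on the deck). Axes as the reader's. The edge has one notch, 50 mm long, as wide as the edge (34 mm) and open at the front; its centre lies 45 to 155 mm from here towards edge_end: where is not told, feel or look for it. Its floor, 10 mm below the edge's top, is the release plate.
- edge_end (a point): Point on the middle line of the grey edge's top (75 mm up) near its other end, 200 mm from edge_start, 20 mm from the other cheek. Axes as the reader's.
- release (a joint): Release plate, seen only through the notch (50 x 32 mm bare), moves straight down: m pressed, 0 = up (10 mm below the edge's top), 0.008 = fully down (18 mm below the edge's top). It takes about 4 to 6 N to move, and stays where it is left.
- lid (a joint): Opening angle of the reader's lid in rad, 0 = shut. The release plate drives it: 0.2 rad (ajar, front rim raised 27 mm) when the plate is fully down. It stays ajar.
- hatch: Hinge and blue-grey lid of the reader (lid 132 x 290 x 10 mm, lying on the deck, hinged at the back; its front rim lies 87 mm behind the middle line of the grey edge). Origin at the middle of the hinge, on the deck (75 mm up). Not to be touched.
- vial: Small amber vial with white cap, 26 mm across, 50 mm high, standing on the reader's deck; origin under its base. Leave alone.
- cuvette_box: Blue box 60 x 40 x 30 mm on the reader's deck; origin under its base. Leave alone.
- amber_bottle: Amber bottle with red cap, 72 mm across, 150 mm high; origin under its base. Leave alone.
- flask: Glass conical flask, 82 mm across, 118 mm high; origin under its base. Leave alone.
- beaker: Glass beaker, 70 mm across, 85 mm high; origin under its base. Leave alone.
- cylinder: Clear measuring cylinder, foot 60 mm across, 155 mm high; origin under its base. Leave alone.
- spatula: Spatula 160 mm long with green handle, lying on the bench near the reader; origin under its middle. Leave alone.

How it is judged:
By the outcome, as a careful person would: the job done as asked, in the order asked, and still so for the second after the job is handed in, with the robot touching nothing.
It also fails if it takes over 48 s, if anything falls off the work surface, if the arm or the gripper's body presses on something with over 40 N, if the wrist force passes 120 N, or if a joint passes its speed limit or range.

### The arm

A 6-joint arm with a two-finger parallel gripper is mounted at the origin on the work surface. World frame = base frame: x ahead of the robot, y to its left, z up, the work surface at z = 0. Lengths are in mm, angles in rad, forces in N, time in s.
With the tool pointing down it reaches from about 275 to 1000 mm from the base axis. Payload 8.4 kg.
Tool frame: the origin (TCP) lies on the centre line of the jaws, within the pads' length; the fingertips stand r.tip_reach ahead of it and the grasp point (between the pads) lies 11 mm behind it (r.tip_reach is the distance from the TCP to the fingertips, in mm); z points along the fingers, y is the line along which they close (so a half turn about z gives the same grasp; the last joint's range is limited). The gripper opens to 85 mm and grips with 20 to 120 N. Pads are 22 mm wide; open, the fingers measure 114 mm over their backs; the gripper's body (76 mm by 85 mm) begins 54 mm behind the grasp point. The pads swing forward as they close: fully open they stand 13 mm farther back than shut.
Start: joints at [1.28, 0.353, 1.633, -0, 1.155, -0.002], TCP at [178, 599.119, 239.281] pointing down, gripper open.
Joint ranges: [-2.63, 2.63], [-0.92, 2.1], [0.06, 2.66], [-1.3, 4.44], [0, 2.69], [-3.02, 3.02]. Speed limits (rad/s): [2.22, 2.22, 2.79, 3.14, 3.14, 3.14].

### API

Orientations are given as [roll, pitch, yaw] about the fixed x, y, z axes, in that order (R = Rz(yaw) Ry(pitch) Rx(roll)).
In Python, from rig import r gives the robot as it stands.
- The arm moves only by the tool carry_out, never from a script. Its argument "targets" is a list of rows, each an object with "dp": the shift along the tool's x, y, z in mm, a list of three; "yaw": the turn about the tool's z in degrees. A call has 1 to 12 rows; each row is the pose to reach, as a shift and turn from the pose commanded when the call began, along the tool's axes at that moment; what a row does not reach only later rows make up. A row lasts 1/8 s, in which the tool goes at most 62.5 mm and 10.7 degrees, less where a joint would pass 70% of its speed; a pose out of reach is approached as far as the arm can. A call with a gripper value outside its range is refused whole. "fingers" is the opening, from -1 (shut) to 1 (fully open), so that 0 is half open, set as the call begins (left out, the last holds). The fingers move at their own pace and stop on an object; "grip_force" is the grip in N (left out, the last holds). Time passes only in rows, so rows that repeat a pose let the fingers close. It gives the time, the measured TCP pose, the force, the opening and the grip force at its end, in the units of the state.
- r.sense(): the state, without advancing time (a new reading comes with each control period).
- r.grab_frame(name): name is "side" or "top" or "wrist"; returns the picture (400x640x3 uint8, red, green, blue); there is no depth.
- r.get_calibration(name): a dict with "fx", "fy", "cx", "cy" (pixels), "rvec" (rotation vector, rad) and "tvec" (3), from world to camera coordinates, as OpenCV has them. Camera axes: x right, y down, z forward; pixel columns grow to the right and rows downward; lengths in mm; the calibration is good to about 2 mm. A picture is of the moment at which its call begins: read the wrist's pose just before it. get_calibration takes no time and is no camera call; for the wrist camera it gives the pose at the moment of the call.
- r.sign_off(): hands the job in; it is judged then, once.
The state is a dict: "clock": time; "qpos": joint angles; "qvel": joint speeds; "joint_efforts": joint torques, N m; "eef_pos": TCP position; "tcp_rot": TCP orientation; "contact_force": force on the tool from outside, world axes, zero at the start; "wrist_torque": the same for the moment, N m; "opening": opening from 0.0 (shut) to 1.0 (fully open); "grasp_force": force on a finger pad.
Only numpy, scipy, OpenCV 4.12 (cv2) and the standard library are available. Lean on these libraries where they do the work, as an engineer would, in place of code of your own. Each camera call takes 0.05 s, during which the arm holds its last target. There are 200 camera calls.

## Working session

There is one attempt and no reset: what is moved stays moved. The work goes in short steps, Python scripts to look and compute and a tool call to move; the robot and the scene stay as the last step left them, time stands still between calls to the robot, and variables do not carry over. Pictures are saved under pics/ and viewed, at most 10 in all, crops included, and the job is handed in when it is done.

Besides the shell and the picture viewer there is one more tool, called after "Call:" as name(argument=value, ...), one argument or row to a line, values as JSON. carry_out: Moves the arm, as the interface text tells. Its arguments: {"type":"object","properties":{"targets":{"type":"array","items":{"type":"object","properties":{"dp":{"type":"array","items":{"type":"number"}},"yaw":{"type":"number"}}}},"fingers":{"type":"number"},"grip_force":{"type":"number"}},"required":["targets"]}

```bash
mkdir -p pics; python3 - <<'E'
from rig import r
import cv2
s=r.sense(); print(s, r.tip_reach)
for n in("top","side"):
    cv2.imwrite(f"pics/{n}0.png",cv2.cvtColor(r.grab_frame(n),cv2.COLOR_RGB2BGR)); print(n,r.get_calibration(n))
E
```

```text
{'clock': 0.0, 'qpos': array([ 1.27961716e+00,  3.53632595e-01,  1.63418013e+00, -1.59361975e-05,
        1.15517491e+00, -2.41622934e-03]), 'qvel': array([ 0.00079969, -0.00093059, -0.00059148,  0.00032207, -0.0003499 ,
       -0.00112403]), 'joint_efforts': array([ 1.22195805e-03, -6.05260348e+01, -3.42077565e+01, -5.79696393e-05,
        9.27429297e-03,  7.52773758e-05]), 'eef_pos': array([177.85489712, 598.65621162, 238.551698  ]), 'tcp_rot': array([-3.14019764e+00,  1.11998560e-05,  2.85283617e+00]), 'contact_force': array([0.49339588, 0.04671304, 0.06142336]), 'wrist_torque': array([-0.02318964,  0.06006101,  0.04705322]), 'grasp_force': 0.0, 'opening': 0.9991276102806925} 8.0
top {'fx': 388.94144599660893, 'fy': 388.94144599660893, 'cx': 316.1366898188518, 'cy': 198.99601083553597, 'rvec': array([ 2.18221323, -2.15341586,  0.1279297 ]), 'tvec': array([ -28.65653521,  547.55892257, 1151.17357739])}
side {'fx': 405.8737747135494, 'fy': 405.8737747135494, 'cx': 315.48673715093383, 'cy': 196.76954214999296, 'rvec': array([ 0.49194712, -2.73895835,  1.16281188]), 'tvec': array([ 529.16393467,  186.8359655 , 1084.06175687])}
```

View pics/top0.png

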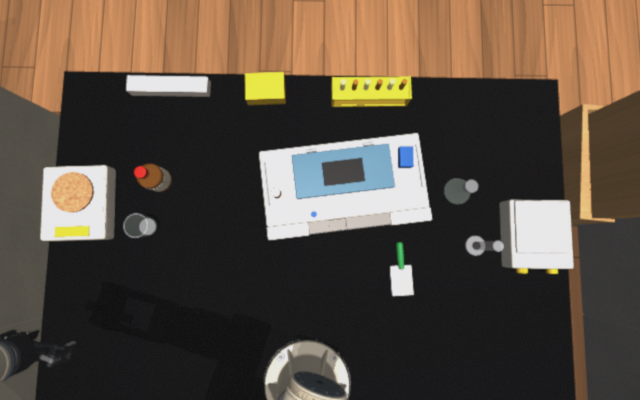

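View pics/side0.png

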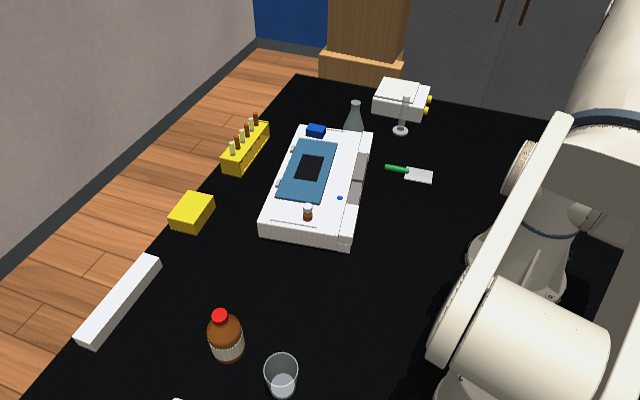

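The top view shows the reader with the blue dot at about (314,214). The grey edge runs from about (309,225) to (391,218), and there is a hint of a step near column 345. The fingers start at the left, clear of the reader. Next I measure the dot and edge.

```bash
cat > h.py <<'E'
from rig import r
import cv2, numpy as np
def cast(n,px,z,cal=None):
    c=cal or r.get_calibration(n); R=cv2.Rodrigues(np.array(c["rvec"]))[0]; o=-R.T@np.array(c["tvec"])
    px=np.atleast_2d(np.array(px,float)); d=np.c_[(px[:,0]-c["cx"])/c["fx"],(px[:,1]-c["cy"])/c["fy"],np.ones(len(px))]@R
    return o+d*((z-o[2])/d[:,2])[:,None]
E
python3 - <<'E'
from h import *
im=cv2.imread("pics/top0.png"); hsv=cv2.cvtColor(im,cv2.COLOR_BGR2HSV)
m=cv2.inRange(hsv,(100,150,80),(125,255,255)); m[:, :300]=0;m[:,330:]=0;m[:205]=0;m[225:]=0
ys,xs=np.nonzero(m); print("dot",xs.mean(),ys.mean(),len(xs),cast("top",[xs.mean(),ys.mean()],75))
print("corners", cast("top",[[261,151],[418,135],[431,220],[268,238],[309,225],[391,218]],75))
# side dot
im2=cv2.imread("pics/side0.png");h2=cv2.cvtColor(im2,cv2.COLOR_BGR2HSV)
m=cv2.inRange(h2,(100,150,80),(125,255,255));m[:185]=0;m[210:]=0;m[:,:325]=0;m[:,355:]=0
ys,xs=np.nonzero(m); print("dot side",cast("side",[xs.mean(),ys.mean()],75))
cv2.imwrite("pics/c.png",np.vstack([cv2.resize(im[195:245,260:435],None,fx=4.5,fy=4.5,interpolation=2),np.zeros((5,788,3),np.uint8),cv2.resize(im2[120:255,250:447],None,fx=2.6,fy=2.6,interpolation=2)[:, :] if 0 else cv2.resize(im2[120:255,250:447],(788,340),interpolation=2)]))
E
```

```text
dot 313.2857142857143 214.0 7 [[498.89554594 -13.35745391  75.        ]]
corners [[ 683.62099355  143.93493104   75.        ]
 [ 739.19654477 -322.50903478   75.        ]
 [ 485.99138942 -356.35338724   75.        ]
 [ 427.71498235  116.44920103   75.        ]
 [ 466.76458126   -1.36365272   75.        ]
 [ 490.26518005 -239.74588845   75.        ]]
dot side [[496.55140252 -12.45658075  75.        ]]
```

View pics/c.png

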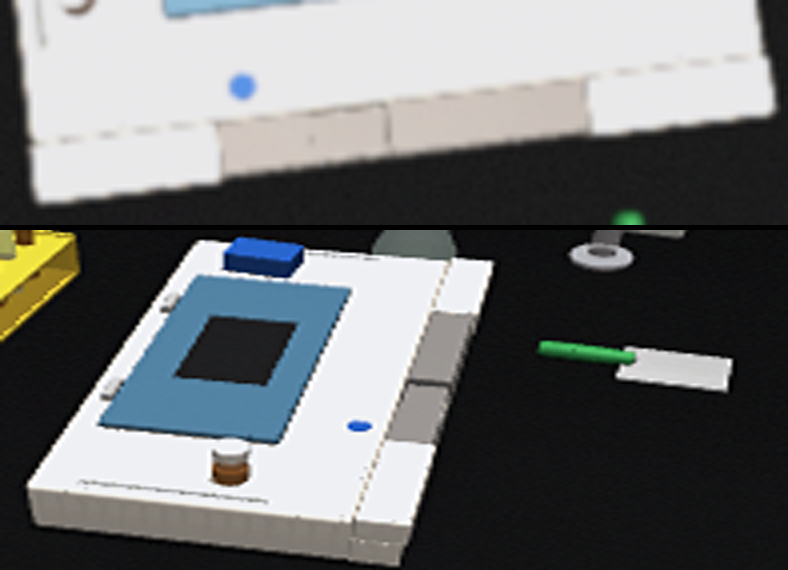

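The crop shows the notch's far wall (facing the camera) at crop x≈387 in the top view and a faint mark at x≈311. That spacing fits 50 mm, so the notch centre is about 60 mm from edge_start. The sweep will confirm it. First I hover above edge_start with the fingers shut.

Call:
carry_out(
  targets=[
    {"dp":[-30,-35,3],"yaw":-2},
    {"dp":[-75,-85,7],"yaw":-4},
    {"dp":[-120,-137,11],"yaw":-7},
    {"dp":[-165,-189,15],"yaw":-9},
    {"dp":[-210,-241,19],"yaw":-11},
    {"dp":[-255,-293,23],"yaw":-14},
    {"dp":[-300,-345,27],"yaw":-16},
    {"dp":[-345,-397,31],"yaw":-18},
    {"dp":[-390,-449,35],"yaw":-21},
    {"dp":[-425,-490,38],"yaw":-23},
    {"dp":[-446,-512,40],"yaw":-23.5},
    {"dp":[-446,-512,40],"yaw":-23.5},
  ],
  fingers=-1,
)

```text
clock: 1.6
eef_pos: [460.7, -21.9, 199.0]
tcp_rot: [-3.141, 0.0, -3.024]
contact_force: [-1.0, 0.9, -0.6]
opening: 0.002
grasp_force: 0.0
```

```bash
python3 - <<'E'
from h import *
s=r.sense(); print(s["clock"],s["eef_pos"],s["tcp_rot"],s["contact_force"],s["opening"],s["qpos"])
c=r.get_calibration("wrist"); im=cv2.cvtColor(r.grab_frame("wrist"),cv2.COLOR_RGB2BGR); cv2.imwrite("pics/w1.png",im)
import pickle; pickle.dump(c,open("w1.pkl","wb"))
E
```

```text
1.6 [460.73147372 -21.90996401 198.96963723] [-3.14103954e+00  5.00883473e-05 -3.02436421e+00] [-0.96238711  0.90150146 -0.60422103] 0.0022995197793717233 [-5.03812905e-02  1.44918192e-01  2.01285747e+00 -6.45020632e-04
  9.83675428e-01 -1.73804876e+00]
```

View pics/w1.png

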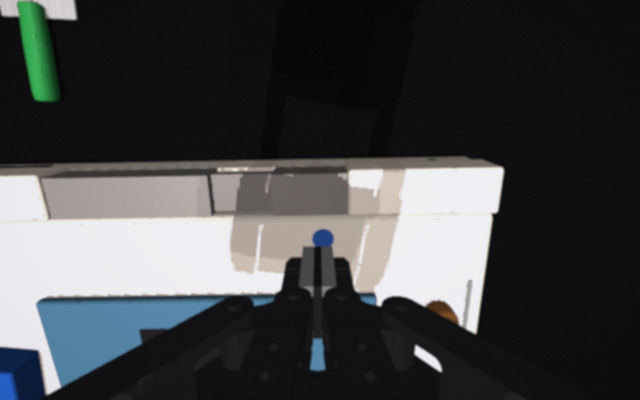

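The wrist view shows the bar from (45,197) to (348,192). The notch runs from about column 212 to 272, with a dark wall at 212. The blue dot is at (322,238). I cast the corners onto z=75.

```bash
python3 - <<'E'
from h import *
import pickle; c=pickle.load(open("w1.pkl","rb"))
im=cv2.imread("pics/w1.png")
g=cv2.cvtColor(im,cv2.COLOR_BGR2GRAY).astype(int)
for x in(100,180,300): print(x,g[165:222,x])
print(g[195,195:360])
P=cast("wrist",[[47,219],[348,213],[212,214],[272,214],[322.5,238.5]],75,c); print(P.round(1))
d=P[1]-P[0]; print(np.hypot(*d[:2]),np.arctan2(-d[0],d[1]))
E
```

```text
100 [105 106 108 107  99  81  63  55  54  53  55  75 115 147 160 162 162 162
 162 162 162 162 162 162 162 162 162 162 163 162 162 162 162 162 162 162
 162 162 162 162 162 162 162 161 162 161 162 162 161 162 161 161 163 178
 210 231 237]
180 [109 110 105  91  70  58  54  54  54  59  88 134 165 175 176 175 175 174
 174 174 175 174 175 174 174 174 174 173 174 174 174 173 174 173 174 174
 173 173 173 173 174 173 173 172 172 172 172 172 171 171 172 180 204 228
 236 238 238]
300 [112  99  73  54  51  51  52  55  67  85  96 100 101 101 100 101 101 100
 101 101 101 100 100 100 100 101 100 100 102 101 101 101 100 101 100 100
 100 100  99 100 100 100 100  99  98  98  99  99 100 107 123 140 151 155
 159 163 166]
[175 172 167 164 163 163 163 163 164 164 164 164 160 140 102  62  57  88
 128 153 161 161 161 161 161 161 161 162 162 161 162 161 162 161 161 162
 161 162 162 162 157 139 111  95  93  94  94  95  94  95  94  95  95  95
  95  93  96  95  95  95  94  95  95  95  95  96  95  94  96  95  94  95
  95  95  95  96  98  99 101 101 102 101 101 102 101 101 101 102 101 100
 101 101 100 100 101 100 101 100 101 100 101 101 100 100 100 101 100 101
 101 100 100 100 100  99 100  99 100  99 100  99 100  99  99  99 100 100
 100  99  99  99 100  99  99  98  98  99  98  98  98  98  98  98  97  97
  98  97  98  97  98  98  97  99 108 129 149 163 171 176 178 177 177 177
 177 177 177]
[[ 505.7 -237.7   75. ]
 [ 471.9    4.4   75. ]
 [ 485.6 -104.7   75. ]
 [ 480.   -56.5   75. ]
 [ 496.5  -13.3   75. ]]
244.47243093320506 0.13874511791511565
```

Both views put edge_start at about (459,−18.5), with a reader yaw of about 0.13. Next I descend to 8 mm above the edge.

Call:
carry_out(
  targets=[
    {"dp":[0.5,1,15],"yaw":-0.7},
    {"dp":[1.6,3,40],"yaw":-0.7},
    {"dp":[1.6,3,65],"yaw":-0.7},
    {"dp":[1.6,3,88],"yaw":-0.7},
    {"dp":[1.6,3,102],"yaw":-0.7},
    {"dp":[1.6,3,108],"yaw":-0.7},
    {"dp":[1.6,3,108],"yaw":-0.7},
    {"dp":[1.6,3,108],"yaw":-0.7},
  ],
)

```text
clock: 2.65
eef_pos: [458.2, -15.8, 91.9]
tcp_rot: [-3.141, 0.001, -3.008]
contact_force: [0.2, 0.7, 0.3]
opening: -0.0
grasp_force: 0.0
```

Call:
carry_out(
  targets=[
    {"dp":[0,0,1]},
    {"dp":[0,0,2]},
    {"dp":[0,0,3]},
    {"dp":[0,0,4]},
    {"dp":[0,0,5]},
    {"dp":[0,0,5.5]},
    {"dp":[0,0,6]},
    {"dp":[0,0,6]},
    {"dp":[0,0,6]},
  ],
)

```text
schema error: expected keys dp, yaw
```

Call:
carry_out(
  targets=[
    {"dp":[0,-1,1],"yaw":0},
    {"dp":[0,-2,2],"yaw":0},
    {"dp":[0,-2,3],"yaw":0},
    {"dp":[0,-2,4],"yaw":0},
    {"dp":[0,-2,5],"yaw":0},
    {"dp":[0,-2,6],"yaw":0},
    {"dp":[0,-2,7],"yaw":0},
    {"dp":[0,-2,7],"yaw":0},
    {"dp":[0,-2,7],"yaw":0},
  ],
)

```text
clock: 3.78
eef_pos: [458.0, -17.9, 84.3]
tcp_rot: [3.142, 0.0, -3.008]
contact_force: [-0.2, -0.2, -0.6]
opening: -0.002
grasp_force: 0.0
```

Call:
carry_out(
  targets=[
    {"dp":[0,0,0.5],"yaw":0},
    {"dp":[0,0,1],"yaw":0},
    {"dp":[0,0,1],"yaw":0},
  ],
)

```text
clock: 4.15
eef_pos: [458.0, -17.9, 83.2]
tcp_rot: [3.142, -0.0, -3.008]
contact_force: [0.0, -0.2, 0.1]
opening: -0.002
grasp_force: 0.0
```

Call:
carry_out(
  targets=[
    {"dp":[0,0,0.4],"yaw":0},
    {"dp":[0,0,0.8],"yaw":0},
    {"dp":[0,0,0.8],"yaw":0},
  ],
)

```text
clock: 4.53
eef_pos: [458.0, -17.9, 83.0]
tcp_rot: [-3.142, -0.0, -3.008]
contact_force: [-2.5, -0.3, 10.1]
opening: -0.003
grasp_force: 4.8
```

Touched the edge at z=83.0 with about 10 N. I ease off slightly and sweep.

Call:
carry_out(
  targets=[
    {"dp":[0,0,-0.4],"yaw":0},
    {"dp":[0,0,-0.4],"yaw":0},
  ],
)

```text
clock: 4.78
eef_pos: [458.1, -17.9, 83.0]
tcp_rot: [-3.142, 0.0, -3.008]
contact_force: [-1.6, 0.5, 4.8]
opening: 0.001
grasp_force: 2.4
```

Call:
carry_out(
  targets=[
    {"dp":[0,-2,0],"yaw":0},
    {"dp":[0,-5,0],"yaw":0},
    {"dp":[0,-8,0],"yaw":0},
    {"dp":[0,-11,0],"yaw":0},
    {"dp":[0,-14,0],"yaw":0},
    {"dp":[0,-17,0],"yaw":0},
    {"dp":[0,-20,0],"yaw":0},
  ],
)

```text
clock: 5.65
eef_pos: [461.0, -37.5, 83.0]
tcp_rot: [3.141, 0.0, -3.008]
contact_force: [-0.3, 4.2, 4.7]
opening: -0.002
grasp_force: 2.6
```

Call:
carry_out(
  targets=[
    {"dp":[0,-3,0],"yaw":0},
    {"dp":[0,-6,0],"yaw":0},
    {"dp":[0,-9,0],"yaw":0},
    {"dp":[0,-12,0],"yaw":0},
    {"dp":[0,-15,0],"yaw":0},
    {"dp":[0,-18,0],"yaw":0},
    {"dp":[0,-21,0],"yaw":0},
    {"dp":[0,-24,0],"yaw":0},
  ],
)

```text
clock: 6.65
eef_pos: [464.1, -61.3, 83.0]
tcp_rot: [3.141, 0.0, -3.008]
contact_force: [0.5, 3.0, 4.6]
opening: -0.002
grasp_force: 2.3
```

Call:
carry_out(
  targets=[
    {"dp":[0,-2,0],"yaw":0},
    {"dp":[0,-4,0],"yaw":0},
    {"dp":[0,-4,0],"yaw":0},
  ],
)

```text
clock: 7.02
eef_pos: [464.3, -65.8, 82.7]
tcp_rot: [-3.141, -0.0, -3.008]
contact_force: [-0.6, -0.3, -0.7]
opening: -0.001
grasp_force: 0.0
```

Call:
carry_out(
  targets=[
    {"dp":[0,-2,0],"yaw":0},
    {"dp":[0,-4,0],"yaw":0},
    {"dp":[0,-4,0],"yaw":0},
  ],
)

```text
clock: 7.4
eef_pos: [465.0, -69.6, 82.8]
tcp_rot: [-3.142, -0.0, -3.008]
contact_force: [-0.2, 1.1, -0.6]
opening: -0.0
grasp_force: 0.0
```

Call:
carry_out(
  targets=[
    {"dp":[0,-2,0],"yaw":0},
    {"dp":[0,-4,0],"yaw":0},
    {"dp":[0,-4,0],"yaw":0},
  ],
)

```text
clock: 7.78
eef_pos: [465.5, -73.5, 82.9]
tcp_rot: [-3.142, 0.0, -3.008]
contact_force: [0.5, -0.8, -0.4]
opening: 0.001
grasp_force: 0.0
```

Contact was lost between y≈−61 and −66, so the notch is found, as the image predicted. I centre at y≈−82.5 and press.

Call:
carry_out(
  targets=[
    {"dp":[0,-3,0],"yaw":0},
    {"dp":[0,-6,0],"yaw":0},
    {"dp":[0,-9,0],"yaw":0},
    {"dp":[0,-9,0],"yaw":0},
    {"dp":[0,-9,3],"yaw":0},
    {"dp":[0,-9,6],"yaw":0},
    {"dp":[0,-9,8],"yaw":0},
    {"dp":[0,-9,8],"yaw":0},
  ],
)

```text
clock: 8.78
eef_pos: [466.5, -82.2, 74.6]
tcp_rot: [3.141, -0.001, -3.008]
contact_force: [0.4, 0.5, -0.2]
opening: -0.001
grasp_force: 0.0
```

Call:
carry_out(
  targets=[
    {"dp":[0,0,1],"yaw":0},
    {"dp":[0,0,2],"yaw":0},
    {"dp":[0,0,3],"yaw":0},
    {"dp":[0,0,4],"yaw":0},
    {"dp":[0,0,5],"yaw":0},
    {"dp":[0,0,6],"yaw":0},
    {"dp":[0,0,7],"yaw":0},
    {"dp":[0,0,8],"yaw":0},
    {"dp":[0,0,8],"yaw":0},
  ],
)

```text
clock: 9.9
eef_pos: [466.8, -82.3, 66.8]
tcp_rot: [-3.142, 0.0, -3.008]
contact_force: [0.5, -0.0, 1.7]
opening: 0.001
grasp_force: 0.7
```

Call:
carry_out(
  targets=[
    {"dp":[0,0,0.6],"yaw":0},
    {"dp":[0,0,1.2],"yaw":0},
    {"dp":[0,0,1.8],"yaw":0},
    {"dp":[0,0,1.8],"yaw":0},
  ],
)

```text
clock: 10.4
eef_pos: [466.8, -82.3, 65.1]
tcp_rot: [-3.142, 0.0, -3.008]
contact_force: [0.8, 0.5, 3.2]
opening: 0.001
grasp_force: 1.5
```

Call:
carry_out(
  targets=[
    {"dp":[0,0,0.5],"yaw":0},
    {"dp":[0,0,0.8],"yaw":0},
    {"dp":[0,0,0.8],"yaw":0},
  ],
)

```text
clock: 10.78
eef_pos: [466.8, -82.3, 64.9]
tcp_rot: [-3.142, 0.0, -3.008]
contact_force: [-2.4, 0.9, 14.0]
opening: -0.002
grasp_force: 7.0
```

The plate has bottomed at 14 N and z=64.9. I draw back up.

Call:
carry_out(
  targets=[
    {"dp":[0,0,-3],"yaw":0},
    {"dp":[0,0,-10],"yaw":0},
    {"dp":[0,0,-20],"yaw":0},
    {"dp":[0,0,-35],"yaw":0},
    {"dp":[0,0,-55],"yaw":0},
    {"dp":[10,0,-80],"yaw":0},
    {"dp":[30,0,-105],"yaw":0},
    {"dp":[50,0,-125],"yaw":0},
    {"dp":[65,0,-135],"yaw":0},
    {"dp":[70,0,-140],"yaw":0},
    {"dp":[70,0,-140],"yaw":0},
  ],
)

```text
clock: 12.15
eef_pos: [397.7, -91.7, 204.9]
tcp_rot: [-3.141, 0.001, -3.008]
contact_force: [0.8, -0.2, 0.3]
opening: -0.0
grasp_force: 0.0
```

```bash
python3 - <<'E'
from h import *
w=cv2.cvtColor(r.grab_frame("wrist"),cv2.COLOR_RGB2BGR); s=cv2.cvtColor(r.grab_frame("side"),cv2.COLOR_RGB2BGR)[110:260,240:450]
cv2.imwrite("pics/e.png",np.vstack([cv2.resize(w,(480,300)),cv2.resize(s,(480,300))]))
E
```

```text
(no output)
```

View pics/e.png

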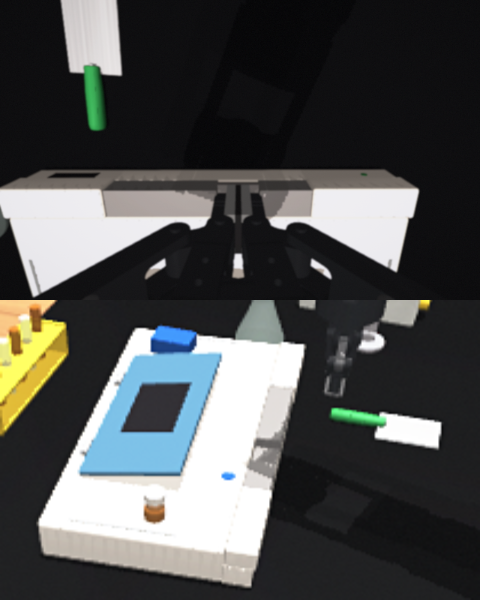

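The side view shows the lid ajar: its front rim is raised, with a gap under its near edge at about (135,480). The vial, the box and the spatula stand where they were, and the gripper is clear.

```bash
python3 -c "
from rig import r
print(r.sign_off())"
```

```text
the job is handed in; nothing more can be done
None
```

The release plate is pressed fully down and the lid is ajar; the arm drew back clear, the vial, box and spatula stand where they were in the last picture, and the job was handed in about 12 s into the 48 s allowed.

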